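Index and lock the carving turntable

TASK

Set the carving turntable for the next cut: push its arms round with a finger until the red arm points straight at the green index pin. Then push the yellow-knobbed brake lever all the way over to its locked end, against its stop pin, leaving the red arm pointing at the green pin. Do not touch the foam carving on the turntable, and leave the jar, the glue bottle and the knife where they are.

Things in the scene. Friction and masses are not known exactly. Their poses are not given: they have to be found in the camera images.
- stand: Dark cast stand of the turntable, bolted to the bench: round foot 170 mm across, with a low arm (36 mm wide, 14 mm high) running out along its own +y to the brake lever, where a low plate (10 mm high) carries the stop pin. Origin: on the bench under the turntable's axis; z up.
- axis (a point): Point on the turntable's upright axis, 66 mm above the bench, level with its three arms: round bars 12 mm thick, 120 degrees apart, out to 146 mm from the axis, ending in 18 mm balls; one all red, two steel with black balls. They stand out from a metal plate 110 mm across. Under the arms is only the foot (below 20 mm): a finger can come down beside an arm 100 to 130 mm from the axis.
- red_tip (a point): Point in the end of the red arm, on its centre line, 140 mm from the axis, 66 mm above the bench.
- wheel (a joint): Angle of the turntable and its arms, rad, growing anticlockwise seen from above; at 0 the red arm points along the stand's own +x. Turns either way with light friction (about 2 N at 120 mm from the axis), stays where it is left; end stops at -6.2 and 6.2, never needed.
- index_mark (a point): Where red_tip should come: on the line from the axis to the green index pin, 140 mm from the axis, 66 mm above the bench. The pin is upright and fixed, 10 mm thick with a 16 mm green ball on top, 175 mm from the axis, 96 mm high, on a flat steel strip 5 mm thick lying on the bench.
- brake_pivot (a point): Point on the brake lever's upright pivot, at the lever's height, 55 mm above the bench, 210 mm from the turntable's axis along the stand's own +y.
- brake_knob (a point): Point on the brake lever's centre line at its yellow knob, 81 mm from the pivot, 55 mm above the bench. The lever is a level steel bar 14 mm wide (49 to 61 mm above the bench); the knob is an upright yellow cylinder 20 mm across (49 to 79 mm). Bar and knob can be pushed sideways by a finger.
- brake (a joint): Angle of the brake lever, rad, growing anticlockwise from above: 0 fully released, 1.30 locked, against a steel stop pin (10 mm thick, 62 mm high) 55 mm from the pivot. At 0 it points 0.44 rad anticlockwise of the stand's own +x; locked, about along the stand's +y. Needs about 2 N at the knob, stays where left. It does not block the turntable.
- carving: Tan foam carving, potato-shaped, 90 mm long and 52 mm thick, with a green leaf, fixed on the turntable's plate and turning with it; its top is 122 mm above the bench. Origin: middle of its underside. Must not be touched.
- jar: Loose glass jar with a green lid, 56 mm across, 70 mm high. Origin: centre of its underside.
- glue: Loose white glue bottle with an orange cap, 48 mm across, 110 mm high. Origin: centre of its underside.
- knife: Loose craft knife lying flat, red handle with steel nose, 166 mm long, 10 mm thick. Origin: on the bench under its handle, 88 mm from its tail; length along its x.
Things that resemble listed ones, but are neither listed nor needed, are in the scene too. There is more than one size of the part that bears index_mark; the job needs the middle-sized.

How it is judged:
By the outcome, as a careful person would: the job done as asked, in the order asked, and still so for the second after the job is handed in, with the robot touching nothing.
It also fails if it takes over 61 s, if anything falls off the work surface, if the arm or the gripper's body presses on something with over 40 N, if the wrist force passes 120 N, or if a joint passes its speed limit or range.

ROBOT

A 6-joint arm with a two-finger parallel gripper is mounted at the origin on the work surface. World frame = base frame: x ahead of the robot, y to its left, z up, the work surface at z = 0. Lengths are in mm, angles in rad, forces in N, time in s.
With the tool pointing down it reaches from about 350 to 775 mm from the base axis. Payload 7.3 kg.
Tool frame: the origin (TCP) lies at the centre of the arm's flange, where the gripper is bolted on; the fingertips stand 178 mm ahead of it and the grasp point (between the pads) lies 159 mm ahead of it; z points along the fingers, y is the direction in which the jaws open and shut (so a half turn about z gives the same grasp; the last joint's range is limited). The gripper opens to 92 mm and grips with 3 to 60 N. Pads are 19 mm wide; open, the fingers measure 130 mm over their backs; the gripper's body (75 mm by 190 mm) begins 47 mm behind the grasp point.
Start: joints at [-1.282, 0.342, 1.524, -0, 1.275, -0.146], TCP at [221.164, -476.145, 404.741] pointing down, gripper open.
Joint ranges: [-2.53, 2.53], [-0.77, 2.02], [0.04, 2.7], [-1, 4.14], [0.28, 2.66], [-3.11, 3.11]. Speed limits (rad/s): [2.57, 2.57, 3.14, 3.14, 3.14, 3.14].

INTERFACE

Orientations are given as [roll, pitch, yaw] about the fixed x, y, z axes, in that order (R = Rz(yaw) Ry(pitch) Rx(roll)).
In Python, from plant import get_obs, capture, close_job gives the robot as it stands. The module is installed in compiled form; this text tells all that it offers.
- The arm moves only by the shell command python3 -m pendant 'ROWS'. ROWS is JSON, a list of rows, each a list of 3 entries, a list of its own where there are three numbers: the shift along the tool's x, y, z in m, then the turn, a rotation vector about the tool's x, y, z in rad, then the finger opening in m, from 0 to 0.0918. In form: [[[tx, ty, tz], [wx, wy, wz], fingers], ...]. A call has 1 to 10 rows; each row is the pose to reach, as a shift and turn from the pose commanded when the call began, along the tool's axes at that moment; what a row does not reach only later rows make up. A row lasts 1/12 s, in which the tool goes at most 41.7 mm and 7.16 degrees, less where a joint would pass 70% of its speed; a pose out of reach is approached as far as the arm can. A call with a gripper value outside its range is refused whole. The fingers move at their own pace and stop on an object; the grip force is fixed at half the most. Time passes only in rows, so rows that repeat a pose let the fingers close. It gives the time, the measured TCP pose, the force and the opening at its end, in the units of the state.
- get_obs(): the state, without advancing time (a new reading comes with each control period).
- capture(name): name is "scene" or "top" or "wrist"; returns a dict with "color" (480x640x3 uint8, red, green, blue), "mtx" (3x3 intrinsics, pixels), "dist" ([k1, k2, p1, p2, k3] as OpenCV has them; the pictures are not rectified), "rvec" (rotation vector, rad) and "tvec" (3), from world to camera coordinates, as OpenCV has them. Camera axes: x right, y down, z forward; pixel columns grow to the right and rows downward; lengths in mm; the calibration is good to about 2 mm. A picture is of the moment at which its call begins. There is no depth.
- close_job(): hands the job in, once; it reports no verdict.
The state is a dict: "time": time; "joint_positions": joint angles; "dq": joint speeds; "tau": joint torques, N m; "tool_pos": TCP position; "tcp_rot": TCP orientation; "contact_force": force on the tool from outside, world axes, zero at the start; "moment": the same for the moment, N m; "grip_width": finger opening in mm.
Only numpy, scipy, OpenCV 4.12 (cv2) and the standard library are available. Lean on these libraries where they do the work, as an engineer would, in place of code of your own. Each camera call takes 0.05 s, during which the arm holds its last target. There are 200 camera calls.

## Working session

There is one attempt and no reset: what is moved stays moved. The work goes in short steps, Python scripts to look and compute and a shell command to move; the robot and the scene stay as the last step left them, time stands still between calls to the robot, and variables do not carry over. Pictures are saved under pics/ and viewed, about 8 in all and at most 12, crops included, and the job is handed in when it is done.

```bash
mkdir -p pics
python3 - <<'E'
from plant import get_obs, capture
import cv2, pickle
print(get_obs())
for n in ("scene","top"):
    c=capture(n); pickle.dump(c,open(f"{n}0.pkl","wb"))
    cv2.imwrite(f"pics/{n}0.png",c["color"][:,:,::-1])
    print(n,c["mtx"],c["dist"],c["rvec"],c["tvec"])
E
```

```text
{'time': 0.0, 'joint_positions': array([-1.28196621e+00,  3.42716318e-01,  1.52499550e+00, -2.00903503e-05,
        1.27541227e+00, -1.45995222e-01]), 'dq': array([-9.45022374e-04,  8.07472670e-04,  1.03187751e-03,  6.12103288e-04,
       -2.27493240e-05,  1.11881750e-03]), 'tau': array([ 7.91215480e-04, -4.31245673e+01, -2.44217294e+01,  7.18318066e-02,
        5.59844601e-02, -1.25482152e-04]), 'tool_pos': array([ 221.13914992, -476.00775673,  404.0555962 ]), 'tcp_rot': array([-3.14007472e+00, -2.03781614e-04,  4.34831043e-01]), 'contact_force': array([-0.31768717,  0.40510127, -0.03143248]), 'moment': array([-0.03861938, -0.0027555 , -0.02712965]), 'grip_width': 91.4406843336615}
scene [[453.53063434   0.         320.20159896]
 [  0.         453.53063434 231.23429112]
 [  0.           0.           1.        ]] [-0.0477336  0.         0.         0.         0.       ] [ 2.10940393  1.20458129 -0.46163615] [-248.42110872 -325.03977892 1221.10773018]
top [[532.2361366    0.         319.37481811]
 [  0.         532.2361366  241.25447684]
 [  0.           0.           1.        ]] [0.0250961 0.        0.        0.        0.       ] [ 2.16077589 -2.11624609  0.1608218 ] [ -56.88477416  582.73573287 1196.36755454]
```

View pics/top0.png

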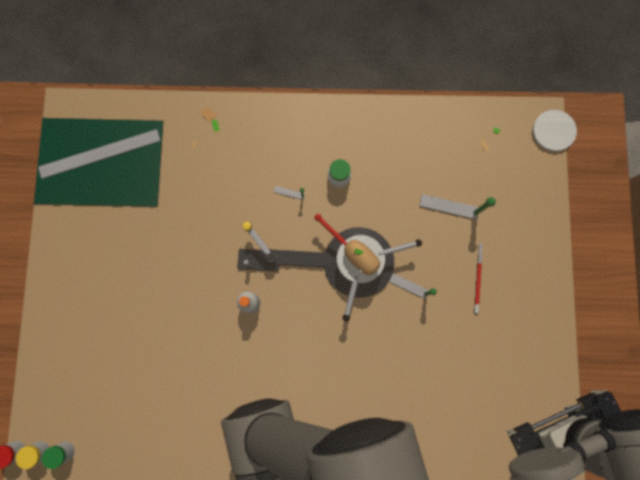

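View pics/scene0.png

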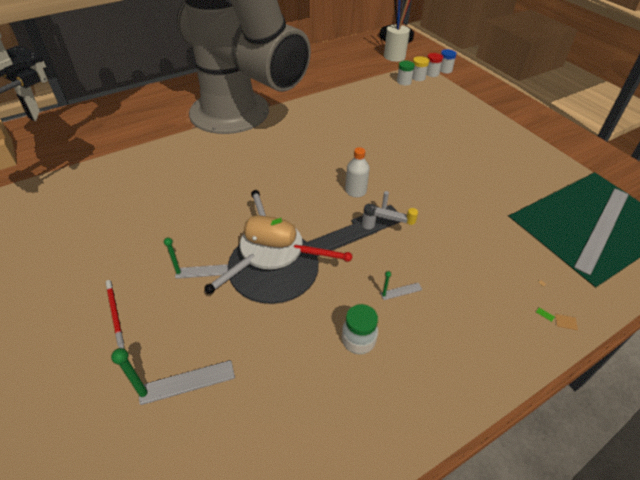

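The top view shows the axis near (360,258), with the red ball at (318,217) and the black balls at (419,243) and (346,318). The green pins are at (302,191) small, (432,292) middle and (490,202) large. The brake knob is at (247,226), its pivot near (268,253) and the stop pin near (247,262). The scene view agrees with this.

```bash
cat > h.py <<'E'
import cv2, numpy as np, pickle
def ray(c,uv):
    R=cv2.Rodrigues(np.array(c["rvec"],float))[0]; t=np.array(c["tvec"],float).ravel()
    n=cv2.undistortPoints(np.array([[uv]],float),c["mtx"],np.array(c["dist"],float)).ravel()
    return -R.T@t, R.T@np.array([n[0],n[1],1.])
def atz(c,uv,z):
    o,d=ray(c,uv); return o+d*(z-o[2])/d[2]
def proj(c,P):
    return cv2.projectPoints(np.array(P,float).reshape(-1,3),np.array(c["rvec"],float),np.array(c["tvec"],float),c["mtx"],np.array(c["dist"],float))[0].reshape(-1,2)
def tri(cs,uvs):
    A=np.zeros((3,3));b=np.zeros(3)
    for c,uv in zip(cs,uvs):
        o,d=ray(c,uv); d=d/np.linalg.norm(d); M=np.eye(3)-np.outer(d,d); A+=M;b+=M@o
    return np.linalg.solve(A,b)
def blob(c,kind,uv,r=9):
    h=cv2.cvtColor(c["color"],cv2.COLOR_RGB2HSV).astype(int); H,S,V=h[...,0],h[...,1],h[...,2]
    m={"red":((H<8)|(H>172))&(S>150)&(V>60),"green":(H>40)&(H<85)&(S>100)&(V>30),"yellow":(H>20)&(H<33)&(S>170)&(V>120),"black":V<50}[kind]
    y,x=np.nonzero(m); k=(abs(x-uv[0])<=r)&(abs(y-uv[1])<=r); return np.array([x[k].mean(),y[k].mean()]),k.sum()
def circ(P):
    A=np.c_[2*P[:,:2],np.ones(len(P))]; s=np.linalg.solve(A.T@A,A.T@(P[:,:2]**2).sum(1)); return s[:2],np.sqrt(s[2]+s[:2]@s[:2])
E
python3 - <<'E'
from h import *
t=pickle.load(open("top0.pkl","rb")); s=pickle.load(open("scene0.pkl","rb"))
B={}
for n,k,a,b in [("redball","red",(318,217),(348,257)),("blk1","black",(419,243),(210,289)),("blk2","black",(346,318),(256,194)),
  ("pinS","green",(302,190),(388,274)),("pinM","green",(432,292),(169,242)),("pinL","green",(491,202),(120,356)),("knob","yellow",(247,226),(412,216))]:
    ua,na=blob(t,k,a,5); ub,nb=blob(s,k,b,5 if n!="pinL" else 9)
    print(n,ua.round(1),na,ub.round(1),nb,tri([t,s],[ua,ub]).round(1),"z66",atz(t,ua,66).round(1), "s66",atz(s,ub,66).round(1),"z88",atz(t,ua,88).round(1))
P=np.array([atz(t,u,66) for u in [(318,217),(419,243),(346,318)]]); print(circ(P))
for n,uv,z in [("pivot",(268,253),60),("stop",(247,262),62),("jar",(340,170),70),("glue",(245,302),110)]: print(n,atz(t,uv,z).round(1))
a=cv2.resize(t["color"][160:340,220:460],None,fx=3.3,fy=3.3,interpolation=cv2.INTER_CUBIC); cv2.imwrite("pics/topcrop.png",a[:,:,::-1])
E
```

```text
redball [318.9 218. ] 47 [347.  256.3] 75 [636.2 -41.1  64. ] z66 [634.8 -42.7  66. ] s66 [638.3 -40.5  66. ] z88 [630.4 -42.9  88. ]
blk1 [418.5 242.5] 2 [209.1 288.7] 73 [ 582.7 -271.8   64.2] z66 [ 582.3 -271.8   66. ] s66 [ 584.2 -271.8   66. ] z88 [ 578.9 -267.8   88. ]
blk2 [345.6 317.9] 8 [254.5 192.1] 19 [ 407.9 -107.4   67. ] z66 [ 408.  -107.3   66. ] s66 [ 406.9 -107.1   66. ] z88 [ 407.7 -106.3   88. ]
pinS [301.6 189.8] 5 [387.5 274.7] 37 [ 7.026e+02 -5.000e-01  5.970e+01] z66 [700.9  -1.   66. ] s66 [706.3  -3.9  66. ] z88 [695.3  -1.9  88. ]
pinM [432.1 291.3] 27 [168.  242.2] 69 [ 470.2 -298.4   84. ] z66 [ 471.5 -301.6   66. ] s66 [ 452.  -297.2   66. ] z88 [ 470. -297.   88.]
pinL [489.8 201.5] 52 [120.3 357.1] 244 [ 669.5 -421.3  115.9] z66 [ 681.6 -436.8   66. ] s66 [ 634.8 -428.1   66. ] z88 [ 676.3 -429.8   88. ]
knob [246.6 225.9] 34 [412.2 215.7] 92 [613.5 124.2  63.2] z66 [612.8 123.6  66. ] s66 [615.7 122.3  66. ] z88 [608.8 120.3  88. ]
(array([ 541.97114403, -140.51803257]), np.float64(138.0630343182495))
pivot [551.8  72.6  60. ]
stop [529.8 119.6  62. ]
jar [749.1 -89.5  70. ]
glue [437.  113.4 110. ]
```

View pics/topcrop.png

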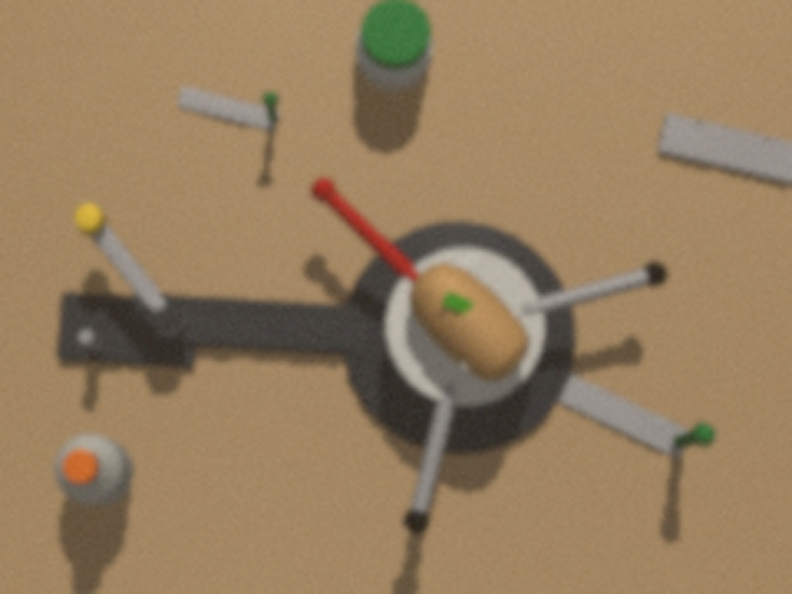

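Geometry check: the axis fits at (542,-140.5). Pin M is 174 mm from it at z≈84, so it is the right pin. The stop pin is 262 mm from the axis, as it should be. The red arm is at 46° and has to reach about -114.6°, a turn of -161°. I'll straddle the black arm at -73° with the fingers narrowed and sweep it round, keeping the gripper body tangential and clear of the carving.

```bash
cat >> h.py <<'E'
from scipy.spatial.transform import Rotation as Ro
def rel(targets,obs=None):
    """targets: (x,y,z TCP mm, yaw deg) tool down -> rows from the present pose"""
    from plant import get_obs
    o=obs or get_obs(); p=np.array(o["tool_pos"]); R=Ro.from_euler("xyz",[np.pi,0,o["tcp_rot"][2]])
    for x,y,z,w in targets:
        s=R.inv().apply(np.array([x,y,z])-p)/1000; d=(np.radians(w)-o["tcp_rot"][2]+np.pi)%(2*np.pi)-np.pi
        print([[*map(float,s.round(4))],[0,0,float(round(-d,3))]])
AX=np.array([542.,-140.5])
def arm(th,r=115,z=228): a=np.radians(th); return (AX[0]+r*np.cos(a),AX[1]+r*np.sin(a),z,th+180)
E
python3 -c "
from h import *
rel([arm(-72.9,115,335),arm(-72.9)])"
```

```text
[[0.4167, -0.0552, 0.0691], [0, 0, -1.434]]
[[0.4167, -0.0552, 0.1761], [0, 0, -1.434]]
```

```bash
python3 -m pendant '[[[0.4167,-0.0552,0.0691],[0,0,-1.434],0.06],[[0.4167,-0.0552,0.0691],[0,0,-1.434],0.06],[[0.4167,-0.0552,0.0691],[0,0,-1.434],0.06],[[0.4167,-0.0552,0.0691],[0,0,-1.434],0.06],[[0.4167,-0.0552,0.0691],[0,0,-1.434],0.06],[[0.4167,-0.0552,0.0691],[0,0,-1.434],0.06],[[0.4167,-0.0552,0.0691],[0,0,-1.434],0.06],[[0.4167,-0.0552,0.0691],[0,0,-1.434],0.06],[[0.4167,-0.0552,0.0691],[0,0,-1.434],0.06],[[0.4167,-0.0552,0.0691],[0,0,-1.434],0.06]]'
python3 -m pendant '[[[0,0,0],[0,0,-0.125],0.06],[[0,0,0],[0,0,-0.25],0.06],[[0,0,0],[0,0,-0.25],0.06],[[0,0,0],[0,0,-0.25],0.06]]'
python3 - <<'E'
from h import *; from plant import capture,get_obs
o=get_obs(); print(o["tool_pos"],np.degrees(o["tcp_rot"][2]),o["joint_positions"].round(2),o["grip_width"]); rel([arm(-72.9)])
c=capture("wrist"); pickle.dump(c,open("w1.pkl","wb")); cv2.imwrite("pics/w1.png",c["color"][:,:,::-1])
E
```

```text
time: 0.93
tool_pos: [569.5, -254.0, 336.4]
tcp_rot: [-3.141, -0.0, 1.691]
contact_force: [0.3, -1.3, -0.1]
grip_width: 59.9
time: 1.27
tool_pos: [568.1, -255.4, 336.7]
tcp_rot: [-3.141, -0.001, 1.931]
contact_force: [0.0, 0.2, 0.1]
grip_width: 60.3
[ 568.0608918  -255.39333533  336.68793272] 110.64527126270501 [-0.55  0.58  1.33 -0.    1.23 -0.91] 60.29345065041982
[[0.0019, 0.009, 0.1087], [0, 0, 0.062]]
```

View pics/w1.png

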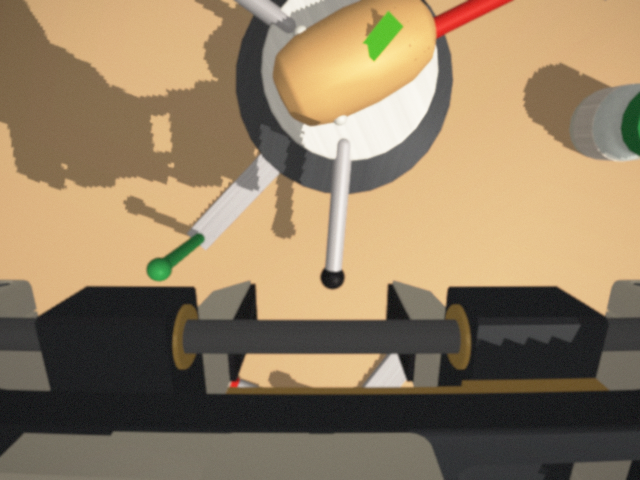

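The wrist view shows the black-ball arm (333,278) between the fingers, the green middle pin at (159,269) and the carving well inboard. Descending.

```bash
python3 -m pendant '[[[0.002,0.009,0.02],[0,0,0.062],0.06],[[0.002,0.009,0.05],[0,0,0.062],0.06],[[0.002,0.009,0.08],[0,0,0.062],0.06],[[0.002,0.009,0.1087],[0,0,0.062],0.06],[[0.002,0.009,0.1087],[0,0,0.062],0.02],[[0.002,0.009,0.1087],[0,0,0.062],0.02],[[0.002,0.009,0.1087],[0,0,0.062],0.02],[[0.002,0.009,0.1087],[0,0,0.062],0.02],[[0.002,0.009,0.1087],[0,0,0.062],0.02]]'
python3 - <<'E'
from h import *; from plant import get_obs
c=pickle.load(open("w1.pkl","rb"))
print("pin88",atz(c,(159,269),88),"blk",atz(c,(333,278),66),"base of pin",atz(c,(203,238),5))
o=get_obs(); print(o["tool_pos"],np.degrees(o["tcp_rot"][2]),o["grip_width"],o["contact_force"])
rel([arm(-72.9-4*k) for k in range(1,11)])
E
```

```text
time: 2.07
tool_pos: [576.2, -250.9, 230.7]
tcp_rot: [3.139, 0.003, 1.872]
contact_force: [0.4, 0.4, -0.5]
grip_width: 31.5
pin88 [ 471.32341723 -299.88433169   88.        ] blk [ 583.62945798 -272.73846952   66.        ] base of pin [ 474.55662342 -298.75144473    5.        ]
[ 576.23409251 -250.86862996  230.69098681] 107.25729532954537 31.493825264974127 [ 0.37106073  0.41453768 -0.53118017]
[[0.0009, -0.0083, 0.0027], [0, 0, 0.073]]
[[0.0017, -0.0163, 0.0027], [0, 0, 0.142]]
[[0.0031, -0.0242, 0.0027], [0, 0, 0.212]]
[[0.0051, -0.032, 0.0027], [0, 0, 0.282]]
[[0.0076, -0.0396, 0.0027], [0, 0, 0.352]]
[[0.0106, -0.047, 0.0027], [0, 0, 0.422]]
[[0.0142, -0.0542, 0.0027], [0, 0, 0.491]]
[[0.0182, -0.0612, 0.0027], [0, 0, 0.561]]
[[0.0227, -0.0678, 0.0027], [0, 0, 0.631]]
[[0.0277, -0.0741, 0.0027], [0, 0, 0.701]]
```

```bash
python3 -m pendant '[[[0.0009,-0.0083,0],[0,0,0.07],0.02],[[0.0017,-0.0163,0],[0,0,0.14],0.02],[[0.0031,-0.0242,0],[0,0,0.21],0.02],[[0.0051,-0.032,0],[0,0,0.28],0.02],[[0.0076,-0.0396,0],[0,0,0.35],0.02],[[0.0106,-0.047,0],[0,0,0.42],0.02],[[0.0142,-0.0542,0],[0,0,0.49],0.02],[[0.0182,-0.0612,0],[0,0,0.56],0.02],[[0.0227,-0.0678,0],[0,0,0.63],0.02],[[0.0277,-0.0741,0],[0,0,0.7],0.02]]'
python3 - <<'E'
from h import *; from plant import get_obs,capture
rel([arm(-112.9-4*k) for k in range(1,11)])
c=capture("top"); cv2.imwrite("pics/t2.png",c["color"][120:360,180:500][:,:,::-1])
E
```

```text
time: 2.9
tool_pos: [497.4, -246.2, 230.3]
tcp_rot: [3.136, 0.0, 1.169]
contact_force: [3.1, 1.3, 0.2]
grip_width: 19.8
[[-0.0, -0.0081, 0.0023], [0, 0, 0.067]]
[[0.0008, -0.0161, 0.0023], [0, 0, 0.137]]
[[0.0022, -0.024, 0.0023], [0, 0, 0.207]]
[[0.0041, -0.0318, 0.0023], [0, 0, 0.277]]
[[0.0065, -0.0394, 0.0023], [0, 0, 0.347]]
[[0.0095, -0.0468, 0.0023], [0, 0, 0.417]]
[[0.013, -0.0541, 0.0023], [0, 0, 0.486]]
[[0.017, -0.061, 0.0023], [0, 0, 0.556]]
[[0.0215, -0.0677, 0.0023], [0, 0, 0.626]]
[[0.0264, -0.074, 0.0023], [0, 0, 0.696]]
```

View pics/t2.png

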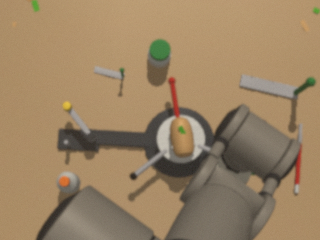

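The turntable follows: the red arm is now at about +8°, pointing at (172,81) in the crop. Continuing the sweep.

```bash
python3 -m pendant '[[[0,-0.0081,0.001],[0,0,0.067],0.02],[[0.0008,-0.0161,0.001],[0,0,0.137],0.02],[[0.0022,-0.024,0.001],[0,0,0.207],0.02],[[0.0041,-0.0318,0.001],[0,0,0.277],0.02],[[0.0065,-0.0394,0.001],[0,0,0.347],0.02],[[0.0095,-0.0468,0.001],[0,0,0.417],0.02],[[0.013,-0.0541,0.001],[0,0,0.486],0.02],[[0.017,-0.061,0.001],[0,0,0.556],0.02],[[0.0215,-0.0677,0.001],[0,0,0.626],0.02],[[0.0264,-0.074,0.001],[0,0,0.696],0.02]]'
python3 -c "
from h import *
rel([arm(-152.9-4*k) for k in range(1,11)])"
```

```text
time: 3.78
tool_pos: [439.8, -193.6, 229.1]
tcp_rot: [3.136, -0.003, 0.475]
contact_force: [2.8, -1.3, 1.8]
grip_width: 20.0
[[0.0005, -0.0087, 0.0011], [0, 0, 0.071]]
[[0.0013, -0.0167, 0.0011], [0, 0, 0.141]]
[[0.0027, -0.0246, 0.0011], [0, 0, 0.211]]
[[0.0047, -0.0324, 0.0011], [0, 0, 0.281]]
[[0.0072, -0.04, 0.0011], [0, 0, 0.351]]
[[0.0102, -0.0474, 0.0011], [0, 0, 0.421]]
[[0.0137, -0.0547, 0.0011], [0, 0, 0.49]]
[[0.0178, -0.0616, 0.0011], [0, 0, 0.56]]
[[0.0223, -0.0682, 0.0011], [0, 0, 0.63]]
[[0.0272, -0.0746, 0.0011], [0, 0, 0.7]]
```

```bash
python3 -m pendant '[[[0.0005,-0.0087,0],[0,0,0.071],0.02],[[0.0013,-0.0167,0],[0,0,0.141],0.02],[[0.0027,-0.0246,0],[0,0,0.211],0.02],[[0.0047,-0.0324,0],[0,0,0.281],0.02],[[0.0072,-0.04,0],[0,0,0.351],0.02],[[0.0102,-0.0474,0],[0,0,0.421],0.02],[[0.0137,-0.0547,0],[0,0,0.49],0.02],[[0.0178,-0.0616,0],[0,0,0.56],0.02],[[0.0223,-0.0682,0],[0,0,0.63],0.02],[[0.0272,-0.0746,0],[0,0,0.7],0.02]]'
python3 -c "
from h import *
rel([arm(-192.9-3.5*k) for k in range(1,11)])"
```

```text
time: 4.62
tool_pos: [429.8, -114.7, 228.9]
tcp_rot: [3.14, -0.005, -0.225]
contact_force: [1.0, -2.3, 1.1]
grip_width: 20.3
[[0.0003, -0.0069, 0.0009], [0, 0, 0.061]]
[[0.001, -0.0139, 0.0009], [0, 0, 0.122]]
[[0.002, -0.0208, 0.0009], [0, 0, 0.183]]
[[0.0035, -0.0277, 0.0009], [0, 0, 0.244]]
[[0.0054, -0.0345, 0.0009], [0, 0, 0.306]]
[[0.0077, -0.0411, 0.0009], [0, 0, 0.367]]
[[0.0105, -0.0476, 0.0009], [0, 0, 0.428]]
[[0.0136, -0.0539, 0.0009], [0, 0, 0.489]]
[[0.0171, -0.06, 0.0009], [0, 0, 0.55]]
[[0.0209, -0.0658, 0.0009], [0, 0, 0.611]]
```

```bash
python3 -m pendant '[[[0.0003,-0.0069,0.001],[0,0,0.061],0.02],[[0.001,-0.0139,0.001],[0,0,0.122],0.02],[[0.002,-0.0208,0.001],[0,0,0.183],0.02],[[0.0035,-0.0277,0.001],[0,0,0.244],0.02],[[0.0054,-0.0345,0.001],[0,0,0.306],0.02],[[0.0077,-0.0411,0.001],[0,0,0.367],0.02],[[0.0105,-0.0476,0.001],[0,0,0.428],0.02],[[0.0136,-0.0539,0.001],[0,0,0.489],0.02],[[0.0171,-0.06,0.001],[0,0,0.55],0.02],[[0.0209,-0.0658,0.001],[0,0,0.611],0.02]]'
python3 - <<'E'
from h import *; from plant import get_obs,capture
for n in("top","scene"):
    c=capture(n); pickle.dump(c,open(n+"3.pkl","wb")); cv2.imwrite(f"pics/{n}3.png",c["color"][:,:,::-1])
    print(n,proj(c,[[AX[0]+137*np.cos(a),AX[1]+137*np.sin(a),66] for a in np.radians([-107,-114.6])]).round(1))
s=c; t=pickle.load(open("top3.pkl","rb"))
print(get_obs()["tool_pos"],get_obs()["tcp_rot"])
a=t["color"][180:360,260:500];b=s["color"][160:340,120:360]
cv2.imwrite("pics/both3.png",np.vstack([cv2.resize(k,None,fx=1.66,fy=1.66,interpolation=cv2.INTER_CUBIC) for k in(a,b)])[:,:,::-1])
E
```

```text
time: 5.45
tool_pos: [464.5, -54.9, 227.6]
tcp_rot: [-3.141, -0.003, -0.835]
contact_force: [-0.9, -3.2, 1.1]
grip_width: 19.7
top [[418.7 277.6]
 [415.9 285. ]]
scene [[191.6 255.3]
 [191.8 247.5]]
[464.64462812 -54.51666399 227.40782316] [-3.14027410e+00 -2.35689089e-03 -8.32914907e-01]
```

View pics/both3.png

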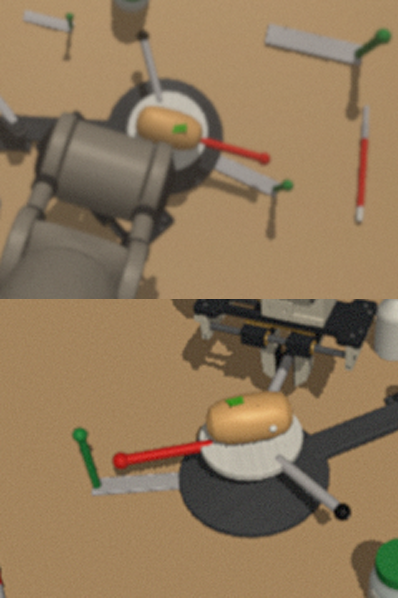

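The top crop shows the red arm short of the pin, ball at about (419.6,275), and the scene crop agrees, about 7° short. Measuring precisely.

```bash
cat >> h.py <<'E'
def measure(t,s,uvt=(419,276),uvs=(192,257)):
    t0=pickle.load(open("top0.pkl","rb")); s0=pickle.load(open("scene0.pkl","rb"))
    for c0,c,o,u,pin,nm in [(t0,t,(318,217),uvt,(432,292),"top"),(s0,s,(348,257),uvs,(169,242),"scene")]:
        b0=atz(c0,blob(c0,"red",o,6)[0],66); b1=atz(c,blob(c,"red",u,6)[0],66)
        h=cv2.cvtColor(c["color"],cv2.COLOR_RGB2HSV).astype(int)
        y,x=np.nonzero(((h[...,0]<8)|(h[...,0]>172))&(h[...,1]>150)&(h[...,2]>60)); k=(np.hypot(x-u[0],y-u[1])<70)
        k&=np.abs(np.cross(np.c_[x-u[0],y-u[1]],(proj(c,[[*AX,66]])[0]-u)/np.linalg.norm(proj(c,[[*AX,66]])[0]-u)))<8
        Q=np.array([atz(c,(a,b),66) for a,b in zip(x[k],y[k])])[:,:2]; d=np.linalg.svd(Q-Q.mean(0))[2][0]; d*=np.sign(d@(Q.mean(0)-AX))
        p=atz(c0,blob(c0,"green",pin,5)[0],88)
        print(nm,"ball",b1.round(1),"r",np.linalg.norm(b1[:2]-AX).round(1),"ang",np.degrees(np.arctan2(*(b1[:2]-AX)[::-1])).round(2),
          "line",np.degrees(np.arctan2(*d[::-1])).round(2),"axis off line",round(float(np.cross(d,AX-Q.mean(0))),1),len(Q),"pin",p.round(1),np.degrees(np.arctan2(*(p[:2]-AX)[::-1])).round(2))
E
python3 - <<'E' 2>/dev/null
from h import *
t,s=[pickle.load(open(n+"3.pkl","rb")) for n in("top","scene")]
measure(t,s)
P=[]
t0=pickle.load(open("top0.pkl","rb")); s0=pickle.load(open("scene0.pkl","rb"))
for a,b,k,uv,uw in [(t0,s0,"red",(318,217),(348,257)),(t0,s0,"black",(419,243),(210,289)),(t0,s0,"black",(346,318),(256,194)),(t,s,"red",(419,276),(192,257)),(t,s,"black",(346,202),(326,288))]:
    x=tri([a,b],[blob(a,k,uv,5)[0],blob(b,k,uw,5)[0]]); P.append(x); print(x.round(1))
print(circ(np.array(P)))
E
```

```text
top ball [ 508.9 -268.4   66. ] r 132.1 ang -104.52 line -105.84 axis off line -2.3 247 pin [ 470. -297.   88.] -114.69
scene ball [ 506.8 -270.8   66. ] r 135.0 ang -105.12 line -105.64 axis off line -1.5 407 pin [ 473.9 -299.3   88. ] -113.2
[636.2 -41.1  64. ]
[ 582.7 -271.8   64.2]
[ 407.9 -107.4   67. ]
[ 508.2 -270.4   67.1]
[ 676.1 -104.2   62.5]
(array([ 542.34239361, -139.33670522]), np.float64(137.23310648888526))
```

```bash
python3 -c "
from h import *
rel([arm(-227.9-2*k) for k in range(1,5)])"
```

```text
[[0.0007, -0.0038, -0.0006], [0, 0, 0.038]]
[[0.001, -0.0078, -0.0006], [0, 0, 0.073]]
[[0.0013, -0.0118, -0.0006], [0, 0, 0.108]]
[[0.0018, -0.0157, -0.0006], [0, 0, 0.143]]
```

```bash
python3 -m pendant '[[[0.0007,-0.0038,0],[0,0,0.038],0.02],[[0.001,-0.0078,0],[0,0,0.073],0.02],[[0.0013,-0.0118,0],[0,0,0.108],0.02],[[0.0018,-0.0157,0],[0,0,0.143],0.02],[[0.0018,-0.0157,0],[0,0,0.143],0.02],[[0.0018,-0.0157,0],[0,0,0.143],0.05],[[0.0018,-0.0157,0],[0,0,0.143],0.05],[[0.0018,-0.0157,0],[0,0,0.143],0.05],[[0.0018,-0.0157,0],[0,0,0.143],0.05]]'
python3 - <<'E' 2>/dev/null
from h import *; from plant import capture,get_obs
t,s=capture("top"),capture("scene"); pickle.dump(t,open("top4.pkl","wb")); pickle.dump(s,open("scene4.pkl","wb"))
import h; h.AX=np.array([542.3,-139.3])
measure(t,s,(416,284),(192,248))
o=get_obs();print(o["tool_pos"],o["tcp_rot"])
# go above: view pose, tool beyond black1... retreat up then centre over the pin line
rel([(*o["tool_pos"][:2],340,np.degrees(o["tcp_rot"][2])),(470,-250,400,0)])
E
```

```text
time: 6.3
tool_pos: [476.5, -45.6, 226.5]
tcp_rot: [-3.141, -0.0, -0.977]
contact_force: [0.4, -0.2, 0.4]
grip_width: 42.1
top ball [ 491.7 -262.2   66. ] r 132.9 ang -112.39 line -112.63 axis off line -0.5 178 pin [ 470. -297.   88.] -114.61
scene ball [ 491.  -264.9   66. ] r 135.6 ang -112.21 line -112.77 axis off line -1.5 385 pin [ 473.9 -299.3   88. ] -113.14
[476.48655537 -45.5739648  226.45941383] [-3.14157305e+00 -1.31877507e-04 -9.76787533e-01]
[[0.0, 0.0, -0.1135], [0, 0, -0.0]]
[[0.1658, 0.1198, -0.1735], [0, 0, -0.977]]
```

```bash
python3 -m pendant '[[[0,0,-0.03],[0,0,0],0.05],[[0,0,-0.07],[0,0,0],0.05],[[0,0,-0.11],[0,0,0],0.05],[[0,0,-0.15],[0,0,0],0.05],[[0,0,-0.15],[0,0,0],0.05]]'
python3 - <<'E'
from h import *; from plant import capture,get_obs
c=pickle.load(open("w1.pkl","rb")); R=cv2.Rodrigues(c["rvec"])[0]; C=-R.T@np.ravel(c["tvec"]); T=Ro.from_euler("xyz",[np.pi,0,np.radians(110.65)])
off=T.inv().apply(C-np.array([568.06,-255.39,336.7])); print(off, T.inv().apply(R.T@[0,0,1]))
for yaw in (60,0,-56):
    Y=Ro.from_euler("xyz",[np.pi,0,np.radians(yaw)])
    # want camera looking at (505,-220,70) from TCP z 400
    dirn=Y.apply(T.inv().apply(R.T@[0,0,1])); cam=np.array([505,-220,70.])-dirn*((400+Y.apply(off)[2]-70)/-dirn[2])
    p=cam-Y.apply(off); p[2]=400; print(yaw,p); rel([(*p,yaw)])
E
```

```text
time: 6.82
tool_pos: [477.8, -45.8, 383.9]
tcp_rot: [-3.132, -0.011, -0.977]
contact_force: [0.9, 0.4, 0.9]
grip_width: 49.9
[ 7.11099918e+01 -5.58680910e-03  2.07456776e+01] [-2.63180839e-01 -5.49634277e-05  9.64746518e-01]
60 [ 511.64706796 -208.53335179  400.        ]
[[0.1538, 0.0631, -0.0161], [0, 0, -2.024]]
0 [ 518.25394263 -220.02320561  400.        ]
[[0.167, 0.0641, -0.0161], [0, 0, -0.977]]
-56 [ 512.39227234 -231.00099284  400.        ]
[[0.1728, 0.0751, -0.0161], [0, 0, 0.001]]
```

Run:
```python
from h import *
rel([(425,-181,400,-24)])
```

```text
[[0.0825, 0.1195, -0.0161], [0, 0, -0.558]]
```

```bash
python3 -m pendant '[[[0.0825,0.1195,-0.016],[0,0,-0.558],0.02],[[0.0825,0.1195,-0.016],[0,0,-0.558],0.02],[[0.0825,0.1195,-0.016],[0,0,-0.558],0.02],[[0.0825,0.1195,-0.016],[0,0,-0.558],0.02],[[0.0825,0.1195,-0.016],[0,0,-0.558],0.02],[[0.0825,0.1195,-0.016],[0,0,-0.558],0.02],[[0.0825,0.1195,-0.016],[0,0,-0.558],0.02]]'
python3 - <<'E'
from h import *; from plant import capture
c=capture("wrist"); pickle.dump(c,open("w5.pkl","wb")); cv2.imwrite("pics/w5.png",c["color"][:,:,::-1])
print(proj(c,[[542.3,-139.3,66],[471,-298,88]]))
E
```

```text
time: 7.4
tool_pos: [423.5, -180.8, 392.2]
tcp_rot: [-3.141, 0.0, -0.424]
contact_force: [-0.5, -0.0, 0.2]
grip_width: 20.2
[[211.50989261 117.34286323]
 [441.22424272 115.02223568]]
```

View pics/w5.png

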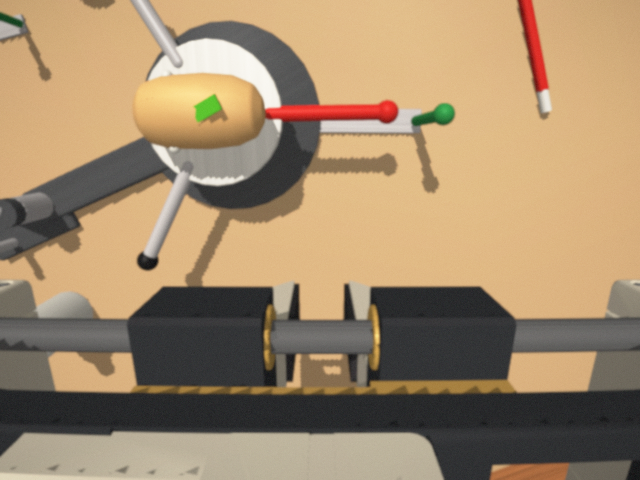

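The wrist view shows the red arm with its ball at (388,111), the green ball at (445,114) and pin base at (416,122), and a black ball at (147,261). They are nearly in line; computing the residual from this one view.

```bash
cat >> h.py <<'E'
def wr(c,red,green,blk):
    h=cv2.cvtColor(c["color"],cv2.COLOR_RGB2HSV).astype(int)
    m=((h[...,0]<8)|(h[...,0]>172))&(h[...,1]>150)&(h[...,2]>60); n,l=cv2.connectedComponents(m.astype(np.uint8)); i=l[red[1],red[0]]
    y,x=np.nonzero(l==i); Q=np.array([atz(c,p,66) for p in zip(x,y)])[:,:2]; q=atz(c,blob(c,"red",red,12)[0],66)[:2]
    g=atz(c,blob(c,"green",green,11)[0],88)[:2]; b=atz(c,blob(c,"black",blk,11)[0],66)[:2]
    d=np.linalg.svd(Q-Q.mean(0),full_matrices=False)[2][0]; d*=np.sign(d@(Q.mean(0)-[542,-139])); ang=lambda v:np.degrees(np.arctan2(v[1],v[0]))
    f=lambda s:Q[np.argmax(Q@d)]
    ends=Q@d; tip=Q[ends>ends.max()-18].mean(0)
    print("ball",q,tip,"green",g,"blk",b,"linedir",ang(d))
    # axis: circumcentre-like from two balls 120 deg apart: 
    mid=(tip+b)/2; v=tip-b; L=np.hypot(*v); r=L/np.sqrt(3); nrm=np.array([-v[1],v[0]])/L
    A=min([mid+nrm*r/2,mid-nrm*r/2],key=lambda a:np.hypot(*(a-[542,-139])))
    print("r",r,"axis",A,"off line",np.cross(d,A-Q.mean(0)),"red",ang(tip-A),"pin",ang(g-A),"dist",np.hypot(*(g-A)))
    A2=tip-d*137; print("axis by line",A2,"pin",ang(g-A2),"dist",np.hypot(*(g-A2)))
E
python3 - <<'E' 2>/dev/null
from h import *
c=pickle.load(open("w5.pkl","rb")); wr(c,(388,111),(445,114),(147,261))
b=[atz(c,p,5)[:2] for p in [(416,122)]]; print("base",b)
E
```

```text
ball [ 490.3066659  -266.27009076] [ 490.42262403 -265.83103833] green [ 471.48755143 -299.86358758] blk [459.89194274 -29.7019278 ] linedir -113.08050465450823
r 137.46403086182585 axis [ 543.32188615 -138.95303453] off line -1.0516692770205793 red -112.6327258510775 pin -114.0571316427137 dist 176.21684858770575
axis by line [ 544.1299281  -139.79721157] pin -114.4098100824166 dist 175.77872345255045
base [array([ 469.78856165, -299.7056178 ])]
```

Red is about 1.35° short; both axis estimates and the fixed cameras agree. I'll repeat the straddle with the tool at -236.05°, and closing to 20 mm will push the arm the last bit.

Run:
```python
import h; from h import *
h.AX=np.array([543,-139.2]); rel([arm(-236.05,115,385),arm(-236.05,115,227)])
```

```text
[[-0.0058, -0.1471, 0.0071], [0, 0, 0.555]]
[[-0.0058, -0.1471, 0.1651], [0, 0, 0.555]]
```

```bash
python3 -m pendant '[[[-0.0058,-0.1471,0.007],[0,0,0.555],0.05],[[-0.0058,-0.1471,0.007],[0,0,0.555],0.05],[[-0.0058,-0.1471,0.007],[0,0,0.555],0.05],[[-0.0058,-0.1471,0.007],[0,0,0.555],0.05],[[-0.0058,-0.1471,0.007],[0,0,0.555],0.05],[[-0.0058,-0.1471,0.007],[0,0,0.555],0.05],[[-0.0058,-0.1471,0.04],[0,0,0.555],0.05],[[-0.0058,-0.1471,0.07],[0,0,0.555],0.05]]'
python3 - <<'E'
import h; from h import *
h.AX=np.array([543,-139.2]); rel([arm(-236.05,115,227)])
E
```

```text
time: 8.12
tool_pos: [478.4, -43.4, 322.6]
tcp_rot: [-3.139, -0.003, -0.97]
contact_force: [0.4, -0.0, -1.2]
grip_width: 50.2
[[0.0005, -0.0001, 0.0956], [0, 0, 0.008]]
```

```bash
python3 -m pendant '[[[0,0,0.03],[0,0,0.008],0.05],[[0,0,0.06],[0,0,0.008],0.05],[[0,0,0.093],[0,0,0.008],0.05],[[0,0,0.093],[0,0,0.008],0.05],[[0,0,0.093],[0,0,0.008],0.028],[[0,0,0.093],[0,0,0.008],0.024],[[0,0,0.093],[0,0,0.008],0.02],[[0,0,0.093],[0,0,0.008],0.02],[[0,0,0.093],[0,0,0.008],0.02],[[0,0,0.093],[0,0,0.008],0.02]]'
python3 - <<'E'
from h import *; from plant import get_obs
o=get_obs(); d=o["tool_pos"][:2]-np.array([543,-139.2]); print(o["tool_pos"],np.degrees(np.arctan2(d[1],d[0]))-360,o["grip_width"])
E
```

```text
time: 8.95
tool_pos: [478.3, -44.1, 230.4]
tcp_rot: [-3.141, -0.001, -0.982]
contact_force: [0.0, -1.5, 1.7]
grip_width: 20.8
[478.28923619 -44.1198787  230.41499461] -235.7611126302582 20.82716122167153
```

```bash
python3 -m pendant '[[[0,-0.0008,0],[0,0,0],0.02],[[0,-0.0008,0],[0,0,0],0.02],[[0,-0.0008,0],[0,0,0],0.02],[[0,-0.0008,0],[0,0,0],0.05],[[0,-0.0008,0],[0,0,0],0.05],[[0,-0.0008,0],[0,0,0],0.05],[[0,-0.0008,0],[0,0,0],0.05],[[0,-0.0008,-0.04],[0,0,0],0.05],[[0,-0.0008,-0.08],[0,0,0],0.05],[[0,-0.0008,-0.12],[0,0,0],0.05]]'
python3 -m pendant '[[[0,0,-0.04],[0,0,0],0.02],[[0,0,-0.05],[0,0,0],0.02]]'
python3 - <<'E'
from h import *
rel([(423.5,-180.8,393,-24.3)])
E
```

```text
time: 9.78
tool_pos: [478.6, -43.5, 350.4]
tcp_rot: [3.14, 0.002, -0.982]
contact_force: [1.4, -0.5, -0.5]
grip_width: 50.0
time: 9.95
tool_pos: [479.6, -43.6, 405.7]
tcp_rot: [-3.135, -0.008, -0.982]
contact_force: [1.7, -0.5, 0.9]
grip_width: 41.2
[[0.0829, 0.1228, 0.0127], [0, 0, -0.558]]
```

```bash
python3 -m pendant '[[[0.083,0.123,0.012],[0,0,-0.558],0.02],[[0.083,0.123,0.012],[0,0,-0.558],0.02],[[0.083,0.123,0.012],[0,0,-0.558],0.02],[[0.083,0.123,0.012],[0,0,-0.558],0.02],[[0.083,0.123,0.012],[0,0,-0.558],0.02],[[0.083,0.123,0.012],[0,0,-0.558],0.02],[[0.083,0.123,0.012],[0,0,-0.558],0.0],[[0.083,0.123,0.012],[0,0,-0.558],0.0]]'
python3 - <<'E' 2>/dev/null
from h import *; from plant import capture,get_obs
c=capture("wrist"); pickle.dump(c,open("w6.pkl","wb")); A=(543.3,-139)
pr=proj(c,[[A[0]+137*np.cos(a),A[1]+137*np.sin(a),66] for a in np.radians([-114.2,125.8])]+[[471.5,-299.9,88]]); print(pr)
i=pr.round().astype(int).tolist(); wr(c,i[0],i[2],i[1])
E
```

```text
time: 10.62
tool_pos: [422.9, -180.2, 387.5]
tcp_rot: [-3.141, -0.0, -0.427]
contact_force: [0.6, -0.8, 0.1]
grip_width: 11.0
[[385.94828925 114.2363492 ]
 [141.1367111  261.65129382]
 [445.65856851 111.33675021]]
ball [ 487.81561311 -264.26642486] [ 487.66574044 -264.5576649 ] green [ 471.49444779 -299.72455918] blk [462.39833447 -27.98598296] linedir -114.2342300054228
r 137.36156971560462 axis [ 543.32439958 -138.97775211] off line -0.8665866010113561 red -113.9035472116628 pin -114.07755141314317 dist 176.0655501717239
axis by line [ 543.89984071 -139.63078242] pin -114.33574735950663 dist 175.70588573094898
```

Red at -114.2° versus pin at -114.3° by the line fit, or -113.9° versus -114.1° by the balls, so they agree within 0.2°. Now the brake: closed fingers go down on the clockwise side of the knob, then push it round.

```bash
cat >> h.py <<'E'
PV=np.array([550.,70.])
def lev(phi,off=29,z=230,r=78):
    a=np.radians(phi); return (PV[0]+r*np.cos(a)+off*np.sin(a),PV[1]+r*np.sin(a)-off*np.cos(a),z,phi)
E
python3 - <<'E'
from h import *
rel([lev(40,55,385)])
E
```

```text
[[0.0957, -0.3267, 0.0025], [0, 0, -1.124]]
```

```bash
python3 -m pendant '[[[0.0957,-0.3267,0],[0,0,-1.124],0.0],[[0.0957,-0.3267,0],[0,0,-1.124],0.0],[[0.0957,-0.3267,0],[0,0,-1.124],0.0],[[0.0957,-0.3267,0],[0,0,-1.124],0.0],[[0.0957,-0.3267,0],[0,0,-1.124],0.0],[[0.0957,-0.3267,0],[0,0,-1.124],0.0],[[0.0957,-0.3267,0],[0,0,-1.124],0.0],[[0.0957,-0.3267,0],[0,0,-1.124],0.0],[[0.0957,-0.3267,0],[0,0,-1.124],0.0],[[0.0957,-0.3267,0],[0,0,-1.124],0.0]]'
python3 - <<'E'
from h import *; from plant import capture
rel([lev(40,55,385),lev(40,55,300),lev(40,55)])
c=capture("scene"); d=capture("top")
for x,u,z in((c,(412,216),66),(d,(247,226),75)): 
    try: print(atz(x,blob(x,"yellow",u,8)[0],z))
    except Exception as e: print(e)
E
```

```text
time: 11.5
tool_pos: [645.1, 81.7, 386.2]
tcp_rot: [-3.141, 0.0, 0.708]
contact_force: [0.2, 0.2, -0.4]
grip_width: 0.1
[[-0.0024, 0.0028, 0.0012], [0, 0, 0.01]]
[[-0.0024, 0.0028, 0.0862], [0, 0, 0.01]]
[[-0.0024, 0.0028, 0.1562], [0, 0, 0.01]]
[615.04330265 122.04053942  66.        ]
[614.91302557 122.52986191  75.        ]
```

```bash
python3 -m pendant '[[[-0.002,0.003,0.04],[0,0,0],0.0],[[-0.002,0.003,0.08],[0,0,0],0.0],[[-0.002,0.003,0.12],[0,0,0],0.0],[[-0.002,0.003,0.154],[0,0,0],0.0],[[-0.002,0.003,0.154],[0,0,0],0.0]]'
python3 - <<'E'
from h import *
rel([lev(40,45),lev(40,35)]+[lev(40+4*k) for k in range(0,8)])
E
```

```text
time: 12.02
tool_pos: [641.6, 72.6, 226.5]
tcp_rot: [-3.133, 0.011, 0.694]
contact_force: [-0.9, -0.0, -0.6]
grip_width: -0.0
[[0.0061, -0.0119, -0.0035], [0, 0, -0.004]]
[[0.0061, -0.0219, -0.0035], [0, 0, -0.004]]
[[0.0061, -0.0279, -0.0035], [0, 0, -0.004]]
[[0.0079, -0.0334, -0.0035], [0, 0, -0.074]]
[[0.0093, -0.039, -0.0035], [0, 0, -0.144]]
[[0.0103, -0.0447, -0.0035], [0, 0, -0.213]]
[[0.0109, -0.0505, -0.0035], [0, 0, -0.283]]
[[0.0112, -0.0563, -0.0035], [0, 0, -0.353]]
[[0.011, -0.0621, -0.0035], [0, 0, -0.423]]
[[0.0104, -0.0679, -0.0035], [0, 0, -0.493]]
```

```bash
python3 -m pendant '[[[0.0061,-0.0119,-0.003],[0,0,0],0.0],[[0.0061,-0.0219,-0.003],[0,0,0],0.0],[[0.0061,-0.0279,-0.003],[0,0,0],0.0],[[0.0079,-0.0334,-0.003],[0,0,-0.074],0.0],[[0.0093,-0.039,-0.003],[0,0,-0.144],0.0],[[0.0103,-0.0447,-0.003],[0,0,-0.213],0.0],[[0.0109,-0.0505,-0.003],[0,0,-0.283],0.0],[[0.0112,-0.0563,-0.003],[0,0,-0.353],0.0],[[0.011,-0.0621,-0.003],[0,0,-0.423],0.0],[[0.0104,-0.0679,-0.003],[0,0,-0.493],0.0]]'
python3 - <<'E'
from h import *
rel([lev(68+3*k) for k in range(1,9)])
from plant import capture
c=capture("scene"); print([atz(c,blob(c,"yellow",u,18)[0],66).round(0) for u in proj(c,[lev(72,0,66,81)[:3]])])
E
```

```text
time: 12.85
tool_pos: [609.3, 133.3, 239.9]
tcp_rot: [3.135, -0.002, 1.196]
contact_force: [2.3, -1.0, 1.7]
grip_width: 0.7
[[-0.0015, -0.0064, 0.0099], [0, 0, -0.043]]
[[-0.0002, -0.0106, 0.0099], [0, 0, -0.095]]
[[0.0008, -0.0148, 0.0099], [0, 0, -0.148]]
[[0.0016, -0.0191, 0.0099], [0, 0, -0.2]]
[[0.0021, -0.0234, 0.0099], [0, 0, -0.252]]
[[0.0025, -0.0278, 0.0099], [0, 0, -0.305]]
[[0.0026, -0.0321, 0.0099], [0, 0, -0.357]]
[[0.0025, -0.0365, 0.0099], [0, 0, -0.409]]
[array([nan, nan, nan])]h.py:18: RuntimeWarning: Mean of empty slice.
  y,x=np.nonzero(m); k=(abs(x-uv[0])<=r)&(abs(y-uv[1])<=r); return np.array([x[k].mean(),y[k].mean()]),k.sum()
  ret = ret.dtype.type(ret / rcount)
```

Run:
```python
from plant import capture; import cv2
c=capture("scene"); cv2.imwrite("pics/s7.png",cv2.resize(c["color"][130:310,280:520],None,fx=2,fy=2)[:,:,::-1])
```

```text
(no output)
```

View pics/s7.png

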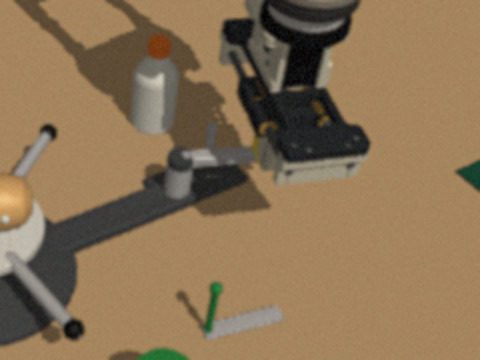

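The lever, at (220,155) in the crop, has swung with the finger; the knob is just behind the gripper and the glue is clear. Continuing to the stop.

```bash
python3 -m pendant '[[[-0.0015,-0.0064,0.004],[0,0,-0.043],0.0],[[-0.0002,-0.0106,0.007],[0,0,-0.095],0.0],[[0.0008,-0.0148,0.007],[0,0,-0.148],0.0],[[0.0016,-0.0191,0.007],[0,0,-0.2],0.0],[[0.0021,-0.0234,0.007],[0,0,-0.252],0.0],[[0.0025,-0.0278,0.007],[0,0,-0.305],0.0],[[0.0026,-0.0321,0.007],[0,0,-0.357],0.0]]'
python3 - <<'E'
from h import *; from plant import get_obs
rel([lev(89+2*k) for k in range(1,8)]); print(get_obs()["contact_force"],lev(89))
E
```

```text
time: 13.53
tool_pos: [580.4, 146.9, 231.2]
tcp_rot: [3.138, 0.0, 1.55]
contact_force: [1.7, -1.9, -0.0]
grip_width: 0.1
[[0.0015, -0.0028, 0.0012], [0, 0, -0.039]]
[[0.0024, -0.0056, 0.0012], [0, 0, -0.073]]
[[0.0031, -0.0084, 0.0012], [0, 0, -0.108]]
[[0.0038, -0.0112, 0.0012], [0, 0, -0.143]]
[[0.0043, -0.0141, 0.0012], [0, 0, -0.178]]
[[0.0048, -0.0169, 0.0012], [0, 0, -0.213]]
[[0.0052, -0.0198, 0.0012], [0, 0, -0.248]]
[ 1.72094627 -1.92275122 -0.01839508] (np.float64(580.3568708616435), np.float64(147.4820004355173), 230, 89)
```

```bash
python3 -m pendant '[[[0.0015,-0.0028,0],[0,0,-0.039],0.0],[[0.0024,-0.0056,0],[0,0,-0.073],0.0],[[0.0031,-0.0084,0],[0,0,-0.108],0.0],[[0.0034,-0.0098,0],[0,0,-0.125],0.0],[[0.0034,-0.0098,0],[0,0,-0.125],0.0]]'
python3 -m pendant '[[[0,-0.001,0],[0,0,-0.015],0.0],[[0,-0.002,0],[0,0,-0.025],0.0],[[0,-0.002,0],[0,0,-0.025],0.0]]'
python3 -m pendant '[[[0,-0.001,0],[0,0,0],0.0],[[0,-0.002,0],[0,0,0],0.0],[[0,-0.002,0],[0,0,0],0.0]]'
```

```text
time: 13.95
tool_pos: [570.5, 150.6, 230.8]
tcp_rot: [3.139, 0.0, 1.674]
contact_force: [0.9, 0.1, 0.2]
grip_width: 0.3
time: 14.2
tool_pos: [568.5, 150.3, 229.8]
tcp_rot: [3.141, -0.0, 1.7]
contact_force: [2.0, 0.2, 1.5]
grip_width: 0.6
time: 14.45
tool_pos: [567.5, 150.1, 230.0]
tcp_rot: [3.137, -0.0, 1.699]
contact_force: [6.4, 2.0, -0.2]
grip_width: 0.6
```

```bash
python3 -m pendant '[[[0,-0.001,0],[0,0,0],0.0],[[0,-0.002,0],[0,0,0],0.0],[[0,-0.002,0],[0,0,0],0.0],[[0,-0.002,0],[0,0,0],0.0]]'
python3 -m pendant '[[[0,-0.001,0],[0,0,0],0.0],[[0,-0.001,0],[0,0,0],0.0],[[0,-0.001,0],[0,0,0],0.0]]'
```

```text
time: 14.78
tool_pos: [566.7, 150.0, 230.2]
tcp_rot: [3.133, -0.0, 1.699]
contact_force: [12.8, 2.6, -3.7]
grip_width: 0.6
time: 15.03
tool_pos: [566.3, 149.9, 230.3]
tcp_rot: [3.131, -0.0, 1.699]
contact_force: [14.0, 3.9, -6.0]
grip_width: 0.6
```

The stop was reached: force rose to 14 N with almost no further motion. Backing off and rising to check.

```bash
python3 -m pendant '[[[0,0.015,0],[0,0,0],0.0],[[0,0.03,0],[0,0,0],0.0],[[0,0.045,0],[0,0,0],0.0],[[0,0.045,-0.04],[0,0,0],0.0],[[0,0.045,-0.08],[0,0,0],0.0],[[0,0.045,-0.12],[0,0,0],0.0],[[0,0.045,-0.16],[0,0,0],0.0],[[0,0.045,-0.16],[0,0,0],0.0]]'
python3 - <<'E'
from h import *
rel([(440,-20,393,10),(423.5,-180.8,393,-24.3)])
E
```

```text
time: 15.7
tool_pos: [608.7, 155.5, 398.1]
tcp_rot: [3.128, 0.0, 1.699]
contact_force: [1.0, 0.0, 1.0]
grip_width: 0.6
[[-0.1524, -0.1898, 0.0051], [0, 0, 1.525]]
[[-0.3097, -0.2268, 0.0051], [0, 0, 2.124]]
```

Run:
```python
from h import *
rel([(440,40,393,0)])
```

```text
[[-0.0929, -0.1821, 0.0051], [0, 0, 1.699]]
```

```bash
python3 -m pendant '[[[-0.093,-0.182,0.005],[0,0,1.699],0.0],[[-0.093,-0.182,0.005],[0,0,1.699],0.0],[[-0.093,-0.182,0.005],[0,0,1.699],0.0],[[-0.093,-0.182,0.005],[0,0,1.699],0.0],[[-0.093,-0.182,0.005],[0,0,1.699],0.0],[[-0.093,-0.182,0.005],[0,0,1.699],0.0],[[-0.093,-0.182,0.005],[0,0,1.699],0.0],[[-0.093,-0.182,0.005],[0,0,1.699],0.0],[[-0.093,-0.182,0.005],[0,0,1.699],0.0],[[-0.093,-0.182,0.005],[0,0,1.699],0.0]]'
python3 -m pendant '[[[0,0,0],[0,0,0.125],0.0],[[0,0,0],[0,0,0.25],0.0],[[0,0,0],[0,0,0.375],0.0],[[0,0,0],[0,0,0.475],0.0],[[0,0,0],[0,0,0.475],0.0]]'
python3 - <<'E'
from h import *; from plant import capture
c=capture("wrist"); pickle.dump(c,open("w8.pkl","wb")); cv2.imwrite("pics/w8.png",c["color"][:,:,::-1])
rel([(423.5,-180.8,393,-24.3)])
E
```

```text
time: 16.53
tool_pos: [439.0, 39.6, 384.0]
tcp_rot: [-3.141, 0.002, 0.443]
contact_force: [0.4, -0.7, 0.9]
grip_width: 0.5
time: 16.95
tool_pos: [439.1, 39.7, 383.9]
tcp_rot: [3.141, 0.002, -0.029]
contact_force: [0.5, 0.6, 0.4]
grip_width: 0.5
[[-0.0105, 0.2208, -0.0091], [0, 0, 0.401]]
```

View pics/w8.png

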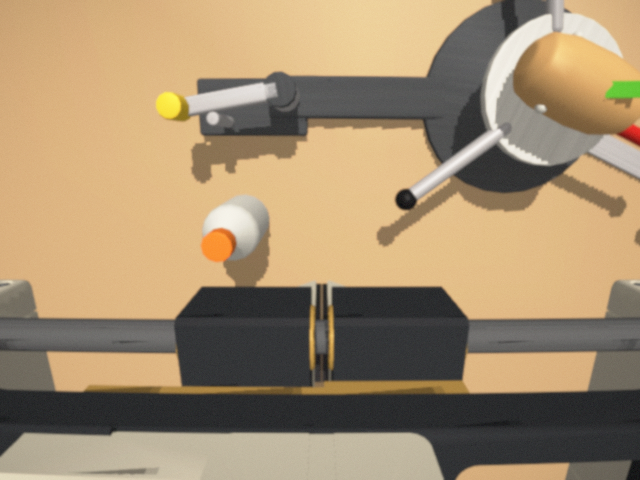

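The wrist view shows the lever, knob (172,106), lying against the stop pin (213,119), with the glue standing. Checking the lever angle and looking at the red arm again.

```bash
python3 -m pendant '[[[-0.0105,0.2208,-0.005],[0,0,0.401],0.0],[[-0.0105,0.2208,-0.005],[0,0,0.401],0.0],[[-0.0105,0.2208,-0.005],[0,0,0.401],0.0],[[-0.0105,0.2208,-0.005],[0,0,0.401],0.0],[[-0.0105,0.2208,-0.005],[0,0,0.401],0.0],[[-0.0105,0.2208,-0.005],[0,0,0.401],0.0],[[-0.0105,0.2208,-0.005],[0,0,0.401],0.0],[[-0.0105,0.2208,-0.005],[0,0,0.401],0.0]]'
python3 - <<'E' 2>/dev/null
from h import *; from plant import capture
c=pickle.load(open("w8.pkl","rb"))
k=atz(c,blob(c,"yellow",(172,106),18)[0],74)[:2]; p=atz(c,(213,119),62)[:2]; A=np.array([543.4,-139.2])
e=(p-A); th=np.arctan2(e[1],e[0])-np.arctan2(260.9,-20.9); R=lambda v:A+np.array([[np.cos(th),-np.sin(th)],[np.sin(th),np.cos(th)]])@v
pv=R([0,210.]); d=k-pv; print("pin dist",np.hypot(*e),"knob",k,"r",np.hypot(*d),"brake",np.arctan2(d[1],d[0])-th-0.44,"knob expected",R([81*np.cos(1.74),210+81*np.sin(1.74)]))
c=capture("wrist"); pickle.dump(c,open("w9.pkl","wb"))
pr=proj(c,[[A[0]+137*np.cos(a),A[1]+137*np.sin(a),66] for a in np.radians([-114.2,125.8])]+[[471.5,-299.9,88]]).round().astype(int).tolist(); wr(c,*[pr[i] for i in(0,2,1)])
t=capture("top"); s=capture("scene")
cv2.imwrite("pics/end.png",np.vstack([t["color"][100:340,180:520],s["color"][130:370,80:420]])[:,:,::-1])
t0=pickle.load(open("top0.pkl","rb")); s0=pickle.load(open("scene0.pkl","rb"))
for n,a,b,uv,k,r in[("jar",s0,s,(361,318),"green",22),("knife",s0,s,(114,315),"red",25),("knife",t0,t,(478,285),"red",30)]: print(n,blob(a,k,uv,r),blob(b,k,uv,r))
E
```

```text
time: 17.67
tool_pos: [423.1, -180.9, 389.0]
tcp_rot: [-3.141, 0.001, -0.426]
contact_force: [0.4, -0.0, 0.5]
grip_width: 0.2
pin dist 260.7638483316054 knob [539.70882846 147.67925619] r 77.68269374831226 brake 1.2967035798051807 knob expected [539.00094311 150.93068566]
ball [ 487.86293052 -263.9985955 ] [ 487.65728421 -264.33491675] green [ 471.44783934 -299.54482503] blk [462.39912376 -27.8877232 ] linedir -114.35932236014241
r 137.28953590551595 axis [ 543.2846294 -138.8199171] off line -1.1228778999863351 red -113.90257673055658 pin -114.08249102205043 dist 176.0483468724104
axis by line [ 544.16399979 -139.53110633] pin -114.43880645039336 dist 175.76128744381373
jar (array([361.43599493, 319.08365019]), np.int64(789)) (array([361.41318124, 319.10139417]), np.int64(789))
knife (array([113.50775194, 310.54651163]), np.int64(258)) (array([113.49805447, 310.56420233]), np.int64(257))
knife (array([477.88157895, 283.03947368]), np.int64(152)) (array([477.88157895, 283.06578947]), np.int64(152))
```

View pics/end.png

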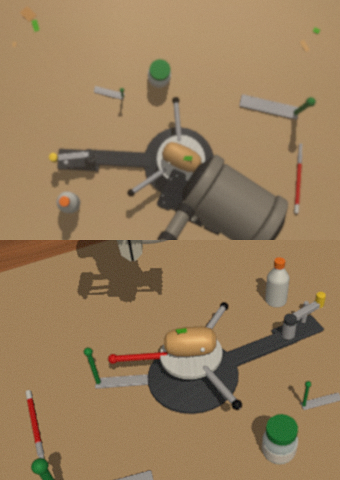

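The final picture shows the lever against its stop, the red arm aimed at the middle pin, and the jar, glue and knife unmoved. The robot is clear, so I'm handing in.

```bash
python3 -c "
from plant import close_job; print(close_job())"
```

```text
the job is handed in; nothing more can be done
None
```

I turned the turntable about 160° clockwise by one of its black-ball arms, so the red arm points at the middle-sized green pin. Then I pushed the brake lever over to its stop pin with closed fingers and handed the job in at about 18 s of the 61 s allowed.

**Red arm:** it measured within about 0.2° of the pin direction (under 0.5 mm at the tip), and the same before and after the brake push. The absolute angles differ by about 0.4° between my two ways of finding the axis, but both give that same small gap. The fixed cameras' readings of the pin direction disagreed with each other by about 1.5°, so I relied on the wrist camera for the last correction.

**Brake lever:** it measured 1.297 rad against the nominal 1.30. The push force rose to 14 N with almost no further motion, and the picture shows the lever against the pin. The knob's measured distance from the pivot was 3 mm short of its true value, which I put down to the assumed knob height.

**Other objects:** the jar and knife show no shift between the first and last pictures. I checked the glue bottle only by eye, and it is standing where it was. The gripper was kept clear of the carving throughout, and the wrist forces I read never passed about 16 N.

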